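# Cheese on the board, knife at the ready

## Task

Get ready to slice the cheese: take the piece of cheese from its dish and lay it gently, right way up, lengthwise on the middle of the raised chopping board. Then draw the large knife out of the knife block and finish holding it in the gripper, still and level with the cutting edge down, crosswise above the middle of the cheese with the edge about three centimetres clear of it. Do not touch the cheese with the knife, and leave the small knife, the tumbler and the pepper mill where they are.

Things in the scene. Friction and masses are not known exactly. Their poses are not given: they have to be found in the camera images.
- cheese: Oblong piece of hard pale-yellow cheese, a rigid block 110 mm long (its x) by 42 mm wide (its y) by 45 mm high (its z), with brown rind on one end (-x). Loose, about 0.22 kg. Starts lying on the white dish, its long side roughly along the dish (within 18 degrees). Origin: centre of its underside; z up.
- dish: Flat white ceramic dish that the cheese starts on, 160 mm (x) by 110 mm (y); its floor is 8 mm above the counter, its rim 11 mm. Does not move. Origin: centre of its underside. It stands on one side of the board, the knife block on the other; which side varies.
- board: White plastic chopping board on four rubber feet, does not move. 150 mm (its x) by 260 mm (its y, the lengthwise direction); its flat top is 30 mm above the counter. Origin: centre of its underside, on the counter; z up.
- knife_block: Slanted wooden knife block, fixed. Origin: centre of its foot on the counter; foot 200 mm (x) by 132 mm (y). Two 6 mm wide slots at y = +30 and -30 mm run at 45 degrees, handles up and towards its -x (away from the robot). A seated knife's heel is at x = -58, z = 145 mm; the top wooden edge at x = -16, z = 188 mm. Draw a knife straight along its slot (equally up and to -x) by 150 mm or more.
- large_knife: Large kitchen knife, loose, 0.16 kg, in either slot. Steel blade 145 long, 36 high, 3 mm thick; black riveted handle 118 long, 28 high, 20 mm thick. Origin: heel of the blade on the edge line. x to the tip, z from edge to spine (up when level, edge down). Seated, x points 45 degrees down, towards the robot. Handle: x 0 to -118, z 8 to 36 mm. Next handle is 60 mm to the side.
- large_knife_grip (a point): Middle of the large knife's handle: 58 mm behind the heel and 22 mm above the line of the edge (knife frame -58, 0, 22 mm). Axes as the knife's.
- large_knife_edge (a point): Middle of the large knife's cutting edge: 70 mm in front of the heel, on the edge (knife frame 70, 0, 0 mm). Axes as the knife's.
- large_knife_tip (a point): Tip of the large knife's blade: knife frame 145, 0, 10 mm. Axes as the knife's.
- small_knife: The small kitchen knife, loose, in the other slot of the block: handle 88 mm long, 20 mm high, 15 mm thick, blade 90 mm. Origin at its heel, axes as the large knife's. Leave it in its slot.
- tumbler: Plain glass tumbler, 72 mm across and 95 mm tall, standing between robot and board. Origin: centre of its underside. Leave it alone.
- pepper_mill: Turned dark wooden pepper mill, 56 mm across and 165 mm tall, standing between robot and board. Origin: centre of its underside. Leave it alone.

How it is judged (in metres and radians):
On the way, in this order (a step that is already met when the one before it is completed fails the run):
1. the cheese lies let go on the board, right way up, lengthwise (within 17 degrees) and near its middle (x of cheese in the frame of board between -0.03 and 0.03 m and y of cheese in the frame of board between -0.05 and 0.05 m and z of cheese in the frame of board between 0.026 and 0.034 m and angle between the x axis of cheese and the y axis of board, either way round below 0.3 rad and angle between cheese's own z axis and vertical below 0.1 rad and contact force between cheese and board above 0.5 N and contact force between cheese and the fingers below 0.1 N), for 0.2 s.
2. the large knife is drawn right out of the block, in the gripper (distance of large_knife_tip from where it was at the start of the episode above 0.14 m and contact force between large_knife and knife_block below 0.05 N and contact force between large_knife and the fingers above 2 N), for 0.1 s.
At the end, for the whole second after the job is handed in: Cheese let go on the board, lengthwise within 17 degrees, within 30 mm across and 50 mm along of its middle. Knife held still by the gripper alone, level and edge down within 12 degrees, square to the cheese within 17, mid-edge within 35 x 45 mm of its middle, 12 to 55 mm above it (x of cheese in the frame of board between -0.03 and 0.03 m and y of cheese in the frame of board between -0.05 and 0.05 m and z of cheese in the frame of board between 0.026 and 0.034 m and angle between the x axis of cheese and the y axis of board, either way round below 0.3 rad and angle between cheese's own z axis and vertical below 0.1 rad and contact force between cheese and the fingers below 0.1 N and angle between large_knife's own z axis and vertical below 0.21 rad and angle between the x axis of large_knife and the y axis of cheese, either way round below 0.3 rad and x of large_knife_edge in the frame of cheese between -0.035 and 0.035 m and y of large_knife_edge in the frame of cheese between -0.045 and 0.045 m and z of large_knife_edge in the frame of cheese between 0.057 and 0.1 m and contact force between large_knife and the fingers above 2 N and contact force between large_knife and cheese below 0.05 N and contact force between large_knife and board below 0.05 N and contact force between large_knife and knife_block below 0.05 N and linear speed of large_knife below 0.03 m/s and linear speed of cheese below 0.02 m/s); the arm keeps its last pose, push and grip.
It fails at once if the cheese is dropped: out of the fingers it falls faster than 0.6 m/s (from about 2 cm or more) (linear speed of cheese above 0.6 m/s and contact force between cheese and the fingers below 0.05 N).
It fails at once if the knife touches the cheese (contact force between large_knife and cheese above 1 N).
It fails at once if the small knife is moved more than 30 mm (distance of small_knife from where it was at the start of the episode above 0.03 m).
It fails at once if the tumbler is moved more than 30 mm (distance of tumbler from where it was at the start of the episode above 0.03 m).
It fails at once if the pepper mill is moved more than 30 mm (distance of pepper_mill from where it was at the start of the episode above 0.03 m).
It also fails if it takes over 64 s, if anything falls off the work surface, if the arm or the gripper's body presses on something with over 40 N, if the wrist force passes 120 N, or if a joint passes its speed limit or range.

## Robot

A 6-joint arm with a two-finger parallel gripper is mounted at the origin on the work surface. World frame = base frame: x ahead of the robot, y to its left, z up, the work surface at z = 0. Lengths are in m, angles in degrees, forces in N, time in s.
With the tool pointing down it reaches from about 0.25 to 0.85 m from the base axis. Payload 12.5 kg.
Tool frame: the origin (TCP) lies midway between the tips of the shut fingers; the grasp point (between the pads) lies 19 mm behind it; z points along the fingers, y is the line along which they close (so a half turn about z gives the same grasp; the last joint's range is limited). The gripper opens to 93 mm and grips with 3 to 60 N. Pads are 15 mm wide; open, the fingers measure 128 mm over their backs; the gripper's body (75 mm by 188 mm) begins 65 mm behind the grasp point.
Start: joints at [-74.175, 20.094, 94.641, -0, 65.266, -4.847], TCP at [0.194, -0.515, 0.219] pointing down, gripper open.
Joint ranges: [-157.81, 157.81], [-45, 120.19], [0.68, 151.7], [-89.99, 269.99], [4.06, 180], [-164.3, 164.3]. Speed limits (degrees/s): [127.2, 127.2, 159.86, 180, 180, 180].

## Interface

Orientations are given as a 3x3 rotation matrix whose columns are the frame's x, y, z axes.
In Python, from station import env gives the robot as it stands. The module is installed in compiled form; this text tells all that it offers. Calls block until the motion is done:
- env.move_to(position, orientation): joint-space move of the TCP to a pose.
- env.move_l(position, attitude=None, velocity=0.15, stop_force=None): straight line of the TCP; attitude=None keeps the orientation; velocity is the mean speed in m/s. With stop_force (N) it stops when the force on the tool has changed by that much, and returns True; else False.
- env.move_joints(angles): joint-space move.
- env.gripper_to(opening, grasp_force=None): finger opening in m; grasp_force is the grip in N (None keeps the last); returns when the fingers have stopped.
- env.wait(seconds).
- env.ik(position, orientation): joint angles nearest the present ones, or None.
- env.read_camera(name): name is "scene" or "top" or "wrist"; returns a dict with "color" (384x512x3 uint8, red, green, blue), "range_z" (384x512 float32, m along the optical axis (not along the pixel's ray), 0 where there is no reading), "fx", "fy", "cx", "cy" (pixels), "position" and "attitude" of the camera in the world; the wrist camera has in their place "tool_from_camera" (4x4, takes a point from camera to tool coordinates, whose origin is the TCP and whose axes are the flange's). Camera axes: x right, y down, z forward; pixel columns grow to the right and rows downward; lengths in m; the calibration is good to about 2 mm. A picture is of the moment at which its call begins: read the wrist's pose just before it.
A pose or a line that the arm cannot do raises env.PlanningError and nothing moves.
- env.job_done(): hands the job in; it is judged then, once.
Readings, each from a call of its own:
- env.current_time_s(): time.
- env.current_joints(): joint angles.
- env.current_qvel(): joint speeds.
- env.current_joint_efforts(): joint torques, N m.
- env.current_tool_pos(): TCP position.
- env.current_ee_rot(): TCP orientation.
- env.current_wrist_force(): force on the tool from outside, world axes, zero at the start.
- env.current_ft_torque(): the same for the moment, N m.
- env.current_grip_width(): finger opening in m.
- env.current_finger_force(): force on a finger pad.
Only numpy, scipy, OpenCV 4.12 (cv2) and the standard library are available. Lean on these libraries where they do the work, as an engineer would, in place of code of your own. Each camera call takes 0.05 s, during which the arm holds its last target. There are 200 camera calls.

## Working session

There is one attempt and no reset: what is moved stays moved. The work goes in short steps, each a Python script; the robot and the scene stay as the last script left them, time stands still between calls to the robot, and variables do not carry over. Pictures are saved under pics/ and viewed, at most 10 in all, crops included, and the job is handed in when it is done.

```bash
mkdir -p pics
cat > h.py <<'E'
import numpy as np, cv2
from station import env
def pts(c):
    h,w=c["range_z"].shape; u,v=np.meshgrid(np.arange(w),np.arange(h)); z=c["range_z"]
    p=np.stack([(u-c["cx"])/c["fx"]*z,(v-c["cy"])/c["fy"]*z,z],-1)
    P=p@np.array(c["attitude"]).T+np.array(c["position"]); P[z==0]=np.nan
    return P
E
python3 - <<'E'
from h import *
import pickle
ims=[]
for n in("scene","top"):
    c=env.read_camera(n); pickle.dump(c,open(n+".pkl","wb")); ims.append(c["color"])
    print(n,c["position"],np.round(c["attitude"],3).tolist(),c["fx"],c["cx"],c["cy"])
    cv2.imwrite(f"pics/{n}.png",c["color"][...,::-1])
E
```

```text
scene [0.83131651 0.35507155 0.78231889] [[-0.646, 0.597, -0.475], [0.763, 0.511, -0.395], [0.006, -0.618, -0.786]] 361.33371622415274 262.1865237077934 191.50167115993855
top [0.32568367 0.02477059 1.40186886] [[0.01, -0.994, 0.112], [-1.0, -0.01, -0.003], [0.004, -0.112, -0.994]] 460.93507733646413 251.1234023926985 192.18105806891614
```

View pics/scene.png

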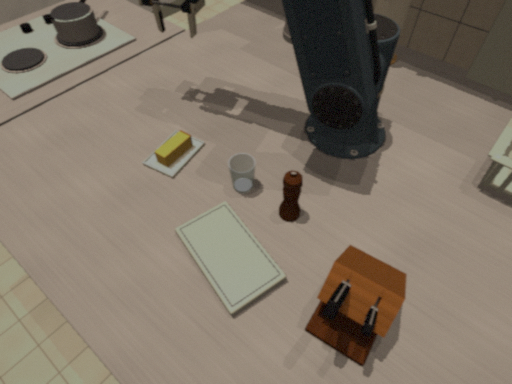

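View pics/top.png

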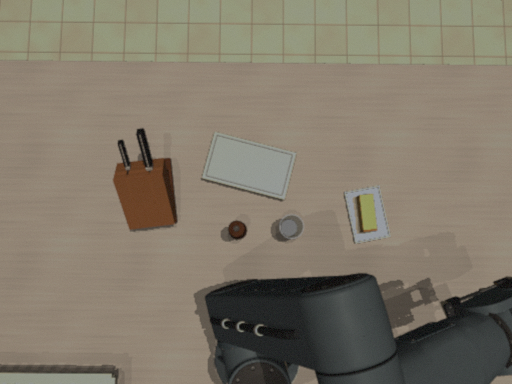

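The scene view shows the cheese at about (174,148) on its dish, the board at (230,255), the tumbler at (243,172), the mill at (290,195) and the block at (360,300). In the top view the large knife's handle is at (145,148) and the small one's is at (123,153). The block is on the +y side and the cheese on the -y side.

Run:
```python
from h import *
import pickle
for n in("top","scene"):
    c=pickle.load(open(n+".pkl","rb")); P=pts(c); I=c["color"].astype(int); hsv=cv2.cvtColor(c["color"],cv2.COLOR_RGB2HSV)
    X,Y,Z=P[...,0],P[...,1],P[...,2]
    def rect(m,name):
        q=P[m]; r=cv2.minAreaRect(q[:,:2].astype(np.float32)); b=cv2.boxPoints(r)
        print(n,name,len(q),"c",np.round(r[0],4),"size",np.round(r[1],3),"ang",round(r[2],1),"z",np.round(np.percentile(q[:,2],[5,50,95]),3))
    ch=(hsv[...,0]>20)&(hsv[...,0]<36)&(hsv[...,1]>130)&(X<0.75)&(X>0.2)&(abs(Y)<.6)
    rect(ch&(Z>.045),"cheese")
    rect((Z>.024)&(Z<.037)&(X>.35)&(X<.8)&(abs(Y)<.25)&(hsv[...,1]<60),"board")
    rect((Z>.07)&(X>.25)&(X<.55)&(Y<.0)&(Y>-.2),"tumbler")
    rect((Z>.06)&(X>.25)&(X<.55)&(Y<.12)&(Y>0.0),"mill")
    blk=(Z>.05)&(X>.3)&(X<.9)&(Y>.15)&(Y<.5)
    rect(blk,"block+kn")
    dark=blk&(I.max(-1)<60)&(Z>.15)
    k,L,S,C=cv2.connectedComponentsWithStats(dark.astype(np.uint8))
    for i in range(1,k):
        if S[i,4]>25:
            q=P[L==i]; q=q[np.isfinite(q).all(1)]; m=q.mean(0); d=np.linalg.svd(q-m,full_matrices=False)[2][0]; d*=np.sign(d[0]); t=(q-m)@d
            print(" dark",S[i],C[i].round(),"mean",m.round(4),"dir",d.round(3),"len",np.ptp(t).round(3),"yaw",np.degrees(np.arctan2(d[1],d[0])).round(1),"ends",(m+d*t.min()).round(3),(m+d*t.max()).round(3))
    w=blk&(hsv[...,0]<18)&(hsv[...,1]>120)
    for lo in (.10,.18): rect(w&(Z>lo),"wood>%s"%lo)
    # wood top edge: max z
    q=P[w]; print(" zmax",np.percentile(q[:,2],99.5).round(4), q[q[:,2]>np.percentile(q[:,2],99)].mean(0).round(3))
    cv2.imwrite(f"pics/crop_{n}.png",cv2.resize(c["color"][100:260,90:410] if n=="top" else c["color"][235:375,280:440],None,fx=2.5 if n=="top" else 4,fy=2.5 if n=="top" else 4,interpolation=cv2.INTER_CUBIC)[...,::-1])
```

```text
top cheese 10 c [ 0.3393 -0.2291] size [0.09  0.282] ang 44.6 z [0.045 0.05  0.44 ]
top board 4040 c [0.5075 0.0226] size [0.293 0.311] ang 89.5 z [0.025 0.029 0.034]
top tumbler 2628 c [ 0.3313 -0.0958] size [0.162 0.138] ang 0.1 z [0.096 0.751 0.777]
top mill 200 c [0.3669 0.0583] size [0.044 0.043] ang 90.0 z [0.132 0.147 0.155]
top block+kn 3908 c [0.4943 0.3225] size [0.244 0.134] ang 7.6 z [0.069 0.147 0.217]
 dark [137 129  16  38 244] [144. 147.] mean [0.5743 0.3004 0.2193] dir [0.728 0.11  0.677] len 0.109 yaw 8.6 ends [0.532 0.294 0.179] [0.611 0.306 0.253]
 dark [118 140  12  26  86] [124. 151.] mean [0.5668 0.359  0.1999] dir [0.725 0.163 0.669] len 0.076 yaw 12.7 ends [0.534 0.351 0.169] [0.589 0.364 0.22 ]
top wood>0.1 2495 c [0.4932 0.3221] size [0.173 0.133] ang 7.2 z [0.106 0.151 0.183]
top wood>0.18 240 c [0.514  0.3311] size [0.09  0.126] ang 28.7 z [0.18  0.183 0.188]
 zmax 0.1877 [0.503 0.325 0.189]
scene cheese 448 c [ 0.3487 -0.0846] size [0.976 0.359] ang 77.2 z [0.051 0.054 0.264]
scene board 6437 c [0.5087 0.0256] size [0.294 0.311] ang 89.0 z [0.028 0.031 0.033]
scene tumbler 1133 c [ 0.3262 -0.0772] size [0.071 0.178] ang 73.9 z [0.074 0.414 0.468]
scene mill 562 c [0.3696 0.0639] size [0.042 0.045] ang 86.7 z [0.07  0.132 0.156]
scene block+kn 5558 c [0.4948 0.3246] size [0.248 0.132] ang 7.4 z [0.073 0.162 0.238]
 dark [323 283  27  37 432] [335. 302.] mean [0.5932 0.3076 0.2347] dir [0.803 0.088 0.59 ] len 0.12 yaw 6.2 ends [0.517 0.299 0.179] [0.614 0.31  0.25 ]
 dark [361 309  16  28 221] [369. 324.] mean [0.5778 0.3644 0.2089] dir [0.796 0.15  0.587] len 0.071 yaw 10.7 ends [0.537 0.357 0.179] [0.593 0.367 0.22 ]
scene wood>0.1 4043 c [0.5137 0.3269] size [0.207 0.131] ang 8.0 z [0.119 0.163 0.188]
scene wood>0.18 812 c [0.5536 0.3314] size [0.127 0.13 ] ang 7.3 z [0.181 0.185 0.233]
 zmax 0.2408 [0.602 0.31  0.242]
```

View pics/crop_scene.png

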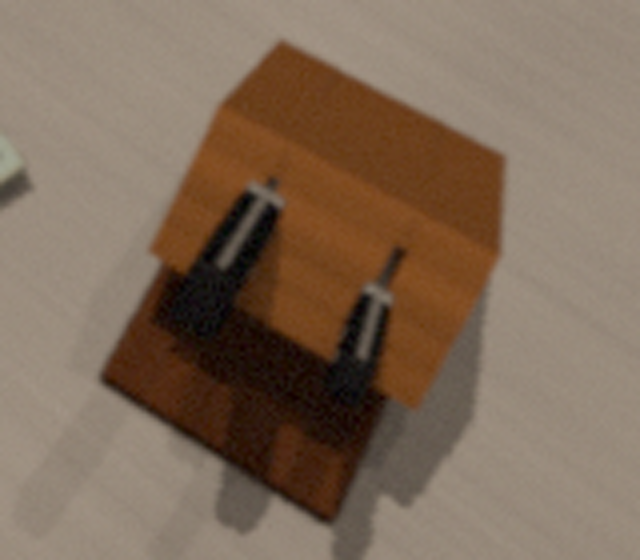

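The scene crop confirms the large knife is the left-hand one, with its handle at crop (230,260), which is the board side of the block. Next I refine the cheese, board and block with connected components.

Run:
```python
from h import *
import pickle
def big(m):
    k,L,S,C=cv2.connectedComponentsWithStats(m.astype(np.uint8)); return L==1+np.argmax(S[1:,4])
for n in("top","scene"):
    c=pickle.load(open(n+".pkl","rb")); P=pts(c); I=c["color"].astype(int); hsv=cv2.cvtColor(c["color"],cv2.COLOR_RGB2HSV)
    X,Y,Z=P[...,0],P[...,1],P[...,2]
    def plane_xy(m,h):  # rays of mask pixels onto plane z=h
        v,u=np.nonzero(m); d=np.stack([(u-c["cx"])/c["fx"],(v-c["cy"])/c["fy"],np.ones(len(u))],-1)@np.array(c["attitude"]).T
        o=np.array(c["position"]); return (o+d*((h-o[2])/d[:,2])[:,None])[:,:2]
    def rect(q,name):
        r=cv2.minAreaRect(q.astype(np.float32)); print(n,name,len(q),np.round(r[0],4),np.round(r[1],3),round(r[2],1))
    yel=(I[...,0]-I[...,2]>50)&(abs(I[...,0]-I[...,1])<50)&(X>.25)&(X<.6)&(Y<-.15)&(Y>-.5)&(Z<.1)
    m=big(yel&(Z>.047)); rect(plane_xy(m,.053),"cheese"); print("  z",np.median(Z[m]).round(4))
    m=big((Z>.022)&(Z<.037)&(X>.4)&(X<.7)&(Y>-.2)&(Y<.2)); rect(plane_xy(m,.03),"board")
    for nm,y0,y1,lo in(("tumbler",-.16,-.01,.07),("mill",.0,.12,.1)):
        m=(Z>lo)&(Z<.18)&(X>.28)&(X<.46)&(Y>y0)&(Y<y1); rect(P[m][:,:2],nm)
    th=np.radians(7.5); U=X*np.cos(th)+Y*np.sin(th); V=-X*np.sin(th)+Y*np.cos(th)
    w=(hsv[...,0]<18)&(hsv[...,1]>120)&(Z>.08)&(Z<.2)&(Y>.15)&(Y<.45)&(X>.3)&(X<.75)
    f=w&(U>.552)&(U<.6)&(U+Z>.69)
    print("  face n",f.sum(),"u+z pct",np.percentile((U+Z)[f],[10,50,90]).round(4))
    print("  edge u:",np.median(U[w&(Z>np.percentile(Z[w],99.2 if n=='top' else 98))]).round(4))
    print("  V range wood",np.percentile(V[w],[1,99]).round(4),"U",np.percentile(U[w],[.5,99.5]).round(4))
    for lo,hi in((.12,.15),(.15,.185)):
        s=w&(Z>lo)&(Z<hi); print("   band",lo,np.percentile(V[s],[1,99]).round(4))
    # block yaw: crest line
    zmax=w&(Z>.178); 
    k=(I.max(-1)<70)&(Z>.185)&(Z<.27)&(U>.55)&(V<.25)&(V>.19)
    t=k&(abs((U-Z)-np.median((U-Z)[k]))<.008)
    print("  knife V",np.percentile(V[k],[5,50,95]).round(4),"u-z med",np.median((U-Z)[k]).round(4),np.percentile((U-Z)[k],[10,90]).round(4),"yaw res",np.degrees(np.polyfit(U[k],V[k],1)[0]).round(1),"u+z max",np.percentile((U+Z)[k],98).round(4))
```

```text
top cheese 468 [ 0.4217 -0.3208] [0.108 0.04 ] 5.6
  z 0.052
top board 4156 [0.5624 0.0273] [0.259 0.15 ] 76.0
top tumbler 150 [ 0.3786 -0.0963] [0.068 0.069] 0.4
top mill 200 [0.3669 0.0583] [0.044 0.043] 90.0
  face n 468 u+z pct [0.7213 0.7246 0.7274]
  edge u: 0.5372
  V range wood [0.1892 0.3197] U [0.4304 0.5918]
   band 0.12 [0.1891 0.3195]
   band 0.15 [0.1895 0.3201]
  knife V [0.2155 0.2217 0.2337] u-z med 0.3872 [0.3822 0.4017] yaw res -1.0 u+z max 0.8933
scene cheese 439 [ 0.4227 -0.3188] [0.112 0.046] 6.0
  z 0.0535
scene board 6412 [0.5645 0.0311] [0.262 0.15 ] 75.7
scene tumbler 415 [ 0.378  -0.0918] [0.07  0.071] 76.3
scene mill 432 [0.3696 0.0639] [0.042 0.045] 86.7
  face n 1878 u+z pct [0.7246 0.7267 0.7289]
  edge u: 0.539
  V range wood [0.1932 0.3211] U [0.4308 0.5942]
   band 0.12 [0.1932 0.3212]
   band 0.15 [0.193  0.3211]
  knife V [0.2184 0.2282 0.2364] u-z med 0.3871 [0.3826 0.4129] yaw res -0.8 u+z max 0.8958
```

```bash
cat >> h.py <<'E'
def down(yaw):  # tool x along yaw, tool z down
    a=np.radians(yaw); x=np.array([np.cos(a),np.sin(a),0]); z=np.array([0,0,-1.]); return np.stack([x,np.cross(z,x),z],1)
def best(p,yaws):
    j0=np.array(env.current_joints()); o=[]
    for y in yaws:
        q=env.ik(p,down(y))
        if q is not None: o.append((np.abs(np.array(q)-j0).max(),y,np.round(q,1).tolist()))
    return sorted(o)
E
python3 - <<'E'
from h import *
c=[.4222,-.320]
for y in (5.8,185.8): print(best(c+[.2],[y]))
for y in (75.8,255.8): print(best([.5635,.029,.2],[y]))
yaw=best(c+[.2],[5.8,185.8])[0][1]
env.move_to(c+[.15],down(yaw))
env.move_l(c+[.022],velocity=.1,stop_force=8)
print(env.current_tool_pos(),env.current_wrist_force())
env.gripper_to(.03,20); print(env.current_grip_width(),env.current_finger_force())
env.move_l(c+[.2],velocity=.12)
print(env.current_grip_width(),env.current_finger_force(),env.current_wrist_force(),env.current_time_s())
k=env.read_camera("scene"); cv2.imwrite("pics/lift.png",k["color"][...,::-1])
print(yaw,best([.5635,.029,.2],[yaw+70]))
E
```

```text
[(np.float64(46.85352586707204), 5.8, [-42.2, 19.2, 98.8, -0.0, 62.0, 42.0])]
[(np.float64(133.14647413292798), 185.8, [-42.2, 19.2, 98.8, -0.0, 62.0, -138.0])]
[(np.float64(72.39409333696983), 75.8, [-1.8, 22.7, 93.6, -0.0, 63.7, 12.4])]
[]
[ 0.42249196 -0.32025211  0.022539  ] [-0.1473269  -0.15747053  0.82031615]
0.04160224845102572 19.999907612800598
0.041581955810779496 19.999819099903107 [ 0.64940873  0.07095271 -1.23834999] 5.1917
5.8 [(np.float64(40.4129779385509), 75.8, [-1.8, 22.7, 93.6, -0.0, 63.7, 12.4])]
```

View pics/lift.png

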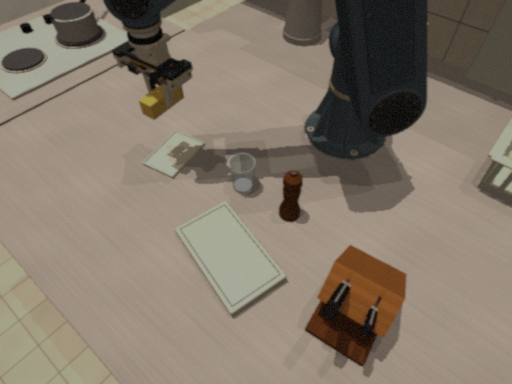

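The cheese is in the gripper at about (165,98), level and clear of its dish; now I place it.

Run:
```python
from h import *
b=[.5635,.029]
env.move_to(b+[.2],down(75.8))
env.move_l(b+[.06],velocity=.12)
print(env.move_l(b+[.040],velocity=.02,stop_force=3), env.current_tool_pos(),env.current_wrist_force())
env.gripper_to(.06); env.gripper_to(.093); env.wait(.3)
env.move_l(b+[.24],velocity=.15)
print(env.current_time_s())
k=env.read_camera("wrist"); cv2.imwrite("pics/placed.png",k["color"][...,::-1])
k=env.read_camera("top"); P=pts(k); I=k["color"].astype(int)
# knife grasp pose check
th=np.radians(7.2); u=np.array([np.cos(th),np.sin(th),0]); v=np.array([-np.sin(th),np.cos(th),0]); w=np.array([0,0,1.])
kx=(-u-w)/2**.5; kz=(-u+w)/2**.5
V7=np.radians(7.5); heel=np.array([np.cos(V7),np.sin(V7),0])*(.523+.058)+np.array([-np.sin(V7),np.cos(V7),0])*.2257+w*.145
grip=heel-.058*kx+.022*kz
z=-kz
for s in (1,-1):
    x=s*kx; R=np.stack([x,np.cross(z,x),z],1)
    for d in (-.15,.019): 
        q=env.ik(grip+d*z,R); print(s,d,(grip+d*z).round(3),None if q is None else np.round(q,1))
    q=env.ik(grip-.16*kx+.019*z,R); print("out",None if q is None else np.round(q,1))
```

```text
True [0.56335294 0.02899682 0.04384408] [0.09354842 1.05694648 2.41790731]
11.7583
1 -0.15 [0.467 0.29  0.308] [ 37.2   1.1 116.9 -46.5  29.2 -25.2]
1 0.019 [0.585 0.304 0.188] [ 30.1  22.1 110.5 -73.6  16.7  -0.4]
out [ 25.7  23.4  89.6 -30.   26.7 -49.3]
-1 -0.15 [0.467 0.29  0.308] [ 37.2   1.1 116.9 -46.5  29.2 154.8]
-1 0.019 [0.585 0.304 0.188] None
out [ 25.7  23.4  89.6 -30.   26.7 130.7]
```

View pics/placed.png

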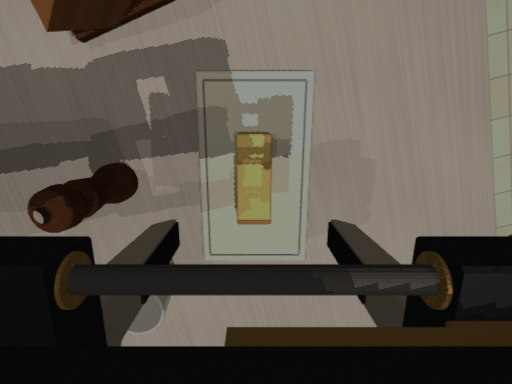

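The cheese sits at (255,178) in the wrist view, straight along the board and near its middle (255,165). Next is the knife approach, with a wrist-camera check of the handle's lateral position.

```bash
cat >> h.py <<'E'
th=np.radians(7.2); u_=np.array([np.cos(th),np.sin(th),0]); v_=np.array([-np.sin(th),np.cos(th),0]); w_=np.array([0,0,1.])
kx=(-u_-w_)/2**.5; kz=(-u_+w_)/2**.5
V7=np.radians(7.5); heel=np.array([np.cos(V7),np.sin(V7),0])*(.523+.058)+np.array([-np.sin(V7),np.cos(V7),0])*.2257+w_*.145
grip=heel-.058*kx+.022*kz
KR=np.stack([kx,np.cross(-kz,kx),-kz],1)
E
python3 - <<'E'
from h import *
p=np.array(env.current_tool_pos()); 
env.gripper_to(.048)
env.move_l(p+[-.05,.0,.07],velocity=.25)
env.move_to(grip+.13*kz,KR); env.wait(.2)
t=np.array(env.current_tool_pos()); R=np.array(env.current_ee_rot())
c=env.read_camera("wrist"); T=np.array(c["tool_from_camera"])
c["attitude"]=R@T[:3,:3]; c["position"]=R@T[:3,3]+t; P=pts(c); I=c["color"].astype(int)
L=(P-heel)@np.stack([kx,np.cross(kz,kx),kz],1)  # knife-frame coords
X,Y,Z=L[...,0],L[...,1],L[...,2]
for nm,s in(("large",0),("small",-.06),("small?",.06)):
    m=(X<-.03)&(X>-.13)&(abs(Y-s)<.025)&(Z>.01)&(Z<.06)
    if m.sum()<20: print(nm,m.sum()); continue
    top=m&(Z>np.percentile(Z[m],50)-.006)
    print(nm,m.sum(),"Y",np.percentile(Y[top],[3,50,97]).round(4),"Z",np.percentile(Z[top],[10,50,90]).round(4),"X",np.percentile(X[top],[1,99]).round(4),"slope",np.degrees(np.polyfit(X[top],Y[top],1)[0]).round(1))
f=(abs(Y)<.08)&(abs(X)<.01)&(Z<.05)&(Z>0); print("face X",np.median(X[f]).round(4),f.sum())
print(env.current_time_s(),t.round(3))
cv2.imwrite("pics/kn.png",c["color"][...,::-1])
E
```

```text
large 1553 Y [-0.0103 -0.0011  0.0086] Z [0.0341 0.0358 0.0368] X [-0.1162 -0.0304] slope 0.1
small 790 Y [-0.067  -0.0595 -0.0532] Z [0.0193 0.0215 0.0226] X [-0.087  -0.0303] slope -0.1
small? 0
face X -0.0058 283
14.5167 [0.482 0.29  0.294]
```

View pics/kn.png

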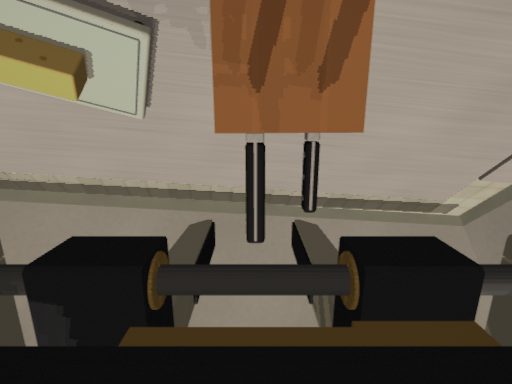

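The wrist view shows the large handle from (256,140) to (256,240), centred between the fingers, and the small one at (311,175). It agrees with the model to 1 mm. Next I grasp and draw the knife.

Run:
```python
from h import *
g=grip-.001*np.cross(kz,kx)
print(env.move_l(g-.017*kz,velocity=.07,stop_force=12),env.current_tool_pos(),(g-.017*kz).round(4),env.current_wrist_force())
env.gripper_to(.01,60); env.wait(.2)
print(env.current_grip_width(),env.current_finger_force(),env.current_wrist_force(),env.current_time_s())
if env.current_grip_width()>.012:
    env.move_l(g-.017*kz-.04*kx,velocity=.06); print(env.current_wrist_force(),env.current_grip_width())
    env.move_l(g-.017*kz-.17*kx,velocity=.09); env.wait(.2); print(env.current_wrist_force(),env.current_grip_width(),env.current_time_s(),env.current_tool_pos())
    c=env.read_camera("scene"); cv2.imwrite("pics/drawn.png",c["color"][...,::-1])
```

```text
False [0.58357655 0.30535301 0.18979815] [0.5836 0.3053 0.1895] [ 0.70921762 -0.58559757  0.06549311]
0.01974214657600132 59.99829053878784 [ 0.42201369 -0.2675029   0.69772952] 17.5333
[ 0.02790514  0.37788314 -0.49445211] 0.01983443966337952
[ 0.26202758  0.87001243 -1.23287294] 0.0196507222612385 20.1417 [0.70273101 0.32039547 0.30957183]
```

View pics/drawn.png

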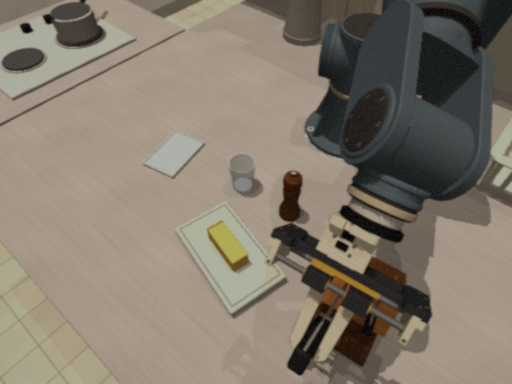

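The knife is out of the block with its handle end at about (300,365), clear of the small knife. I take it over the cheese via a hover pose.

Run:
```python
from h import *
c=env.read_camera("scene"); P=pts(c); I=c["color"].astype(int)
X,Y,Z=P[...,0],P[...,1],P[...,2]
m=(I[...,0]-I[...,2]>50)&(abs(I[...,0]-I[...,1])<50)&(abs(X-.56)<.1)&(abs(Y-.03)<.1)&(Z>.065)&(Z<.085)
r=cv2.minAreaRect(P[m][:,:2].astype(np.float32)); print("cheese",np.round(r[0],4),np.round(r[1],3),r[2],np.median(Z[m]))
p=np.array(env.current_tool_pos())
env.move_l(p+[-.03,-.2,.04],velocity=.15)
cc=np.array([.5634,.029]); a=np.radians(-14.2); t=cc+.128*np.array([np.cos(a),np.sin(a)])
F=down(165.8)
print(env.ik([*t,.22],F),env.current_joints())
env.move_to([*t,.22],F); env.wait(.3)
print(env.current_tool_pos(),env.current_grip_width(),env.current_time_s())
tt=np.array(env.current_tool_pos()); R=np.array(env.current_ee_rot())
for n in("scene","wrist","top"):
    c=env.read_camera(n); cv2.imwrite(f"pics/hov_{n}.png",c["color"][...,::-1])
    if n=="wrist":
        T=np.array(c["tool_from_camera"]); c["attitude"]=R@T[:3,:3]; c["position"]=R@T[:3,3]+tt
    P=pts(c); L=(P-tt)@R  # tool coords: x to tip, z down
    m=(abs(L[...,1])<.02)&(L[...,0]>.03)&(L[...,0]<.22)&(L[...,2]>-.06)&(L[...,2]<.03)
    q=L[m]
    if len(q)>30:
        print(n,len(q),"x",np.percentile(q[:,0],[1,99]).round(3),"z",np.percentile(q[:,2],[5,50,95]).round(4),"z-slope",np.degrees(np.polyfit(q[:,0],q[:,2],1)[0]).round(1),"y-slope",np.degrees(np.polyfit(q[:,0],q[:,1],1)[0]).round(1),"y",np.median(q[:,1]).round(4))
```

```text
cheese [0.5631 0.0298] [0.111 0.041] 75.8028335571289 0.07561119204314481
[-4.07823962e+00  3.46622342e+01  7.16400918e+01 -2.54444375e-14
  7.36976740e+01 -7.98782396e+01] [  5.88744411  10.61329412  99.94731164   2.26838025  24.47298882
 -93.00149629]
[ 0.68740375 -0.00180219  0.22089916] 0.019549275518803054 22.9
scene 787 x [0.055 0.197] z [-0.032  -0.0171  0.0011] z-slope 2.7 y-slope 0.1 y 0.0011
wrist 3203 x [0.03  0.115] z [-0.032  -0.0308 -0.0279] z-slope -0.5 y-slope -0.2 y -0.0003
```

View pics/hov_scene.png

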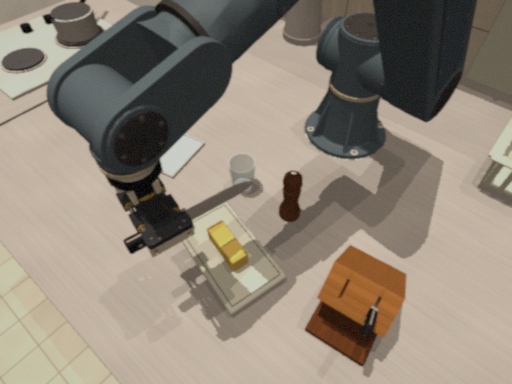

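The knife is level: its spine lies 31 mm above the TCP with a 0.5° slope, and the cheese is still at (228,245). Lower it to the final height and check.

Run:
```python
from h import *
cc=np.array([.5632,.0294]); a=np.radians(-14.2); t=cc+.128*np.array([np.cos(a),np.sin(a)])
env.move_l([*t,.113],velocity=.05); env.wait(.8)
tt=np.array(env.current_tool_pos()); R=np.array(env.current_ee_rot())
print(tt,env.current_grip_width(),env.current_finger_force(),env.current_wrist_force())
c=env.read_camera("scene"); cv2.imwrite("pics/final.png",cv2.resize(c["color"][150:330,90:330],None,fx=3,fy=3)[...,::-1])
P=pts(c); I=c["color"].astype(int); X,Y,Z=P[...,0],P[...,1],P[...,2]
m=(I[...,0]-I[...,2]>50)&(abs(I[...,0]-I[...,1])<50)&(abs(X-.56)<.1)&(abs(Y-.03)<.1)&(Z>.065)&(Z<.085)
r=cv2.minAreaRect(P[m][:,:2].astype(np.float32)); print("cheese",np.round(r[0],4),np.round(r[1],3),r[2])
c=env.read_camera("wrist"); T=np.array(c["tool_from_camera"]); c["attitude"]=R@T[:3,:3]; c["position"]=R@T[:3,3]+tt
q=((pts(c)-tt)@R).reshape(-1,3); q=q[(abs(q[:,1])<.006)&(q[:,0]>.03)&(q[:,0]<.2)&(q[:,2]<-.02)&(q[:,2]>-.05)]
print(np.median(q[:,2]).round(4),np.degrees(np.polyfit(q[:,0],q[:,2],1)[0]).round(2),env.current_time_s())
```

```text
[ 0.68729083 -0.00198792  0.1129949 ] 0.019754517869148402 59.99721586704254 [ 0.28652481 -0.42022074 -1.85871378]
cheese [0.563  0.0295] [0.111 0.041] 75.83370971679688
-0.0309 -0.1 26.2417
```

View pics/final.png

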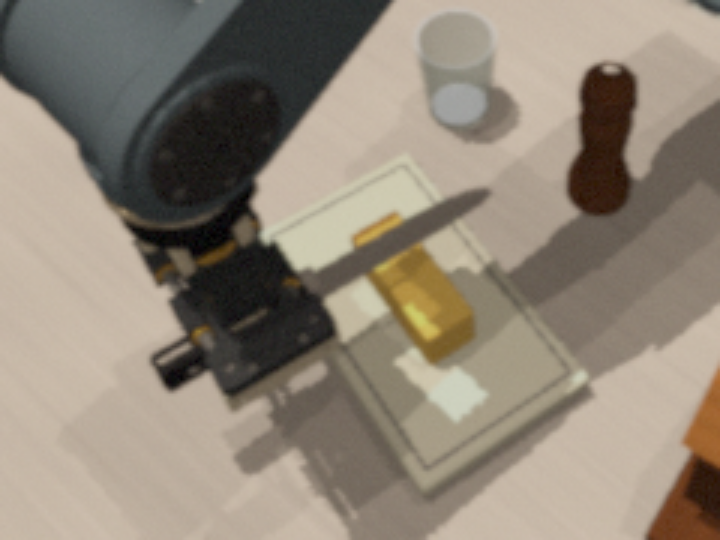

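The blade runs level and crosswise over the cheese, from crop (320,270) to (490,195), and the cheese, tumbler and mill have not moved. Handing in.

```bash
python3 -c "
from station import env
print(env.job_done())"
```

```text
the job is handed in; nothing more can be done
None
```

The job is handed in (no verdict was returned): the cheese lies lengthwise on the middle of the board, and the large knife is held level, edge down and crosswise, about 33 mm above it, after about 26 s of the 64 s allowed.

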